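# Shut and latch the medicine caddy

## Task

The gate of the little wooden medicine caddy stands open with its latch bar hanging down. Lift the bar by its red knob, swing the gate shut with the bar raised over the catch, and let it drop fully into the slot of the catch so that the gate is latched. The catch may be screwed on a little further forward or back, so find its tall back plate by feel and never press hard on it; leave the bottles in the caddy, the mug and the jam jar where they are.

Things in the scene. Friction and masses are not known exactly. Their poses are not given: they have to be found in the camera images.
- caddy: Fixed open-fronted box of light wood on the worktop, 130 (x) x 290 (y) x 128 high mm, with a roof. Origin: centre of its underside. x points to its back, y to its left seen from the robot, z up; the gate closes its front (-x side), hinged at its right (-y). Two medicine bottles stand inside.
- gate (a joint): Angle of the white barred gate about its upright hinge, rad. 0: shut, parallel to the caddy's front; grows as it opens towards the robot; range -0.14 to 1.1. The hinge is a little stiff (0.06 N m) and the gate stays where it is left. Latched, it reads between -0.085 and 0.085, depending on how the catch is set.
- gate_hinge (a point): Foot of the gate's hinge axis (vertical), at x -50, y -120, z 17 mm in the caddy's frame. The gate is 200 mm long from here, 10 mm thick, its top rail ends 115 mm above the worktop; at gate angle 0 it runs along the caddy's +y.
- bar (a joint): Angle of the steel latch bar about its pivot on the front of the gate, rad. 0: dropped level, on its rest; grows as the outer end is lifted; stops at 0.32. It falls back by its own weight (0.14 kg). From 0.12 it clears the front tooth of the catch.
- knob (a point): Middle of the red upright knob on the bar, 24 mm diameter, 33 mm tall, on a stem 8 mm thick and 38 mm long. Bar down: it is 166 mm above the worktop, its top 182 mm. It lies 120 mm along the bar from the pivot and 62 mm above the bar's centreline. Pinch it from above.
- bar_pivot (a point): The bar's pivot on the gate's front: x -12.5, y 30, z 87 mm in the gate's frame (origin gate_hinge, y along the gate to its free edge, x square to it and away from the robot when shut, z up). The bar turns about x.
- bar_tip (a point): Point on the bar's centreline, 195 mm from its pivot, that belongs in the slot of the catch. The bar is 6 mm thick, 14 mm high, and reaches 15 mm past this point.
- keeper: Wooden post fixed on the caddy's left front, carrying the dark steel catch. Origin: its foot, at x -62.5, y 105, z 12 mm in the caddy's frame (same axes). The catch, 18 mm wide (y): front tooth 34 mm thick, top 117 mm above the worktop; a 9 mm slot; a back plate 8 mm thick rising to 165 mm, which the raised bar cannot pass.
- slot (a point): Nominal middle of the slot, straight above the keeper's origin, 104 mm above the worktop. The catch is screwed on at a setting that is not measured: the true slot lies up to 16 mm before or behind this (caddy's x), so feel the bar against the back plate. Tooth and plate are rigid; press them with at most 10 N. The dropped bar's underside lies 20 mm below the tooth's top.
- pills: Brown bottle with a white cap standing in the caddy, 46 mm wide, 85 mm tall, origin under its middle. Leave alone.
- drops: Brown dropper bottle standing in the caddy, 33 mm wide, 102 mm tall, origin under its middle. Leave alone.
- mug: White mug with dots, 85 x 121 x 99 mm, origin under its middle, right of the caddy. Leave alone.
- jam: Glass jar with a red lid, 65 mm wide, 86 mm tall, origin under its middle, right of the caddy. Leave alone.

How it is judged:
By the outcome, as a careful person would: the job done as asked, in the order asked, and still so for the second after the job is handed in, with the robot touching nothing.
It also fails if it takes over 38 s, if anything falls off the work surface, if the arm or the gripper's body presses on something with over 40 N, if the wrist force passes 120 N, or if a joint passes its speed limit or range.

## Robot

A 6-joint arm with a two-finger parallel gripper is mounted at the origin on a cart in front of the work surface, level with it; the furniture and walls round the work are solid. World frame = base frame: x ahead of the robot, y to its left, z up, the work surface at z = 0. Lengths are in m, angles in rad, forces in N, time in s.
With the tool pointing down it reaches from about 0.375 to 0.975 m from the base axis. Payload 3.8 kg.
Tool frame: the origin (TCP) lies midway between the tips of the shut fingers; the grasp point (between the pads) lies 19 mm behind it; z points along the fingers, y is the line along which they close (so a half turn about z gives the same grasp; the last joint's range is limited). The gripper opens to 88 mm and grips with 3 to 60 N. Pads are 18 mm wide; open, the fingers measure 123 mm over their backs; the gripper's body (75 mm by 187 mm) begins 45 mm behind the grasp point.
Start: joints at [-1.284, 0.264, 1.604, -0, 1.274, -0.037], TCP at [0.215, -0.64, 0.239] pointing down, gripper open.
Joint ranges: [-2.63, 2.63], [-0.94, 2.18], [0.31, 2.57], [-1.31, 4.45], [0, 2.66], [-2.55, 2.55]. Speed limits (rad/s): [2.57, 2.57, 3.14, 3.14, 3.14, 3.14].

## Interface

Orientations are given as [roll, pitch, yaw] about the fixed x, y, z axes, in that order (R = Rz(yaw) Ry(pitch) Rx(roll)).
In Python, from station import arm gives the robot as it stands. The module is installed in compiled form; this text tells all that it offers.
- The arm moves only by the shell command python3 -m crank [FORCE], which reads ROWS from standard input. ROWS is a JSON object whose key "moves" holds a list of rows, 1 to 5 of them, each of 7 numbers: the finger opening in m, then dx, dy, dz in shares of the most that a row can go, 1 being 50 mm, then a rotation vector rx, ry, rz in normalised numbers (1 is pi rad); each row shifts and turns the commanded pose from where the row before left it, along the tool's axes as they then stand; what a row does not reach is not made up. A row lasts 1/10 s, in which the tool goes at most 0.05 m and 0.15 rad, less where a joint would pass 70% of its speed; a pose out of reach is approached as far as the arm can. The fingers move at their own pace and stop on an object; FORCE is the grip in N (left out, the last holds). Time passes only in rows, so rows that do not move let the fingers close. It prints the time, the measured TCP pose, the force, the opening and the grip force at its end. No shift or turn number may pass 1 either way. Input that does not fit is refused with a message, and nothing moves.
- arm.state(): the state, without advancing time (a new reading comes with each control period).
- arm.capture(name): name is "scene" or "top" or "wrist"; returns a dict with "image" (480x640x3 uint8, red, green, blue), "range_z" (480x640 float32, m along the optical axis (not along the pixel's ray), 0 where there is no reading), "K" (3x3 intrinsics, pixels), "R" (3x3) and "t" (3): a world point X has camera coordinates R X + t. Camera axes: x right, y down, z forward; pixel columns grow to the right and rows downward; lengths in m; the calibration is good to about 2 mm. A picture is of the moment at which its call begins.
- arm.hand_in(): hands the job in; it is judged then, once.
The state is a dict: "time": time; "joint_pos": joint angles; "joint_velocities": joint speeds; "joint_torque": joint torques, N m; "tcp_pos": TCP position; "tcp_rot": TCP orientation; "ft_force": force on the tool from outside, world axes, zero at the start; "torque": the same for the moment, N m; "finger_gap": finger opening in m; "grasp_force": force on a finger pad.
Only numpy, scipy, OpenCV 4.12 (cv2) and the standard library are available. Lean on these libraries where they do the work, as an engineer would, in place of code of your own. Each camera call takes 0.05 s, during which the arm holds its last target. There are 200 camera calls.

## Working session

There is one attempt and no reset: what is moved stays moved. The work goes in short steps, Python scripts to look and compute and a shell command to move; the robot and the scene stay as the last step left them, time stands still between calls to the robot, and variables do not carry over. Pictures are saved under pics/ and viewed, at most 10 in all, crops included, and the job is handed in when it is done.

```bash
mkdir -p pics; cat > h.py <<'E'
from station import arm
import numpy as np, cv2
def snap(n,f):
    c=arm.capture(n); cv2.imwrite('pics/'+f+'.png',c['image'][:,:,::-1]); np.savez('pics/'+f+'.npz',**c); return c
def pt(c,u,v):
    z=float(c['range_z'][v,u]); p=np.linalg.inv(c['K'])@[u*z,v*z,z]; return np.array(c['R']).T@(p-c['t'])
E
python3 - <<'E'
from h import *
s=snap('scene','s0'); t=snap('top','t0')
print({k:np.round(v,3) for k,v in arm.state().items()})
cv2.imwrite('pics/b.png',np.hstack([s['image'],t['image']])[:,:,::-1][::1])
E
```

```text
{'time': np.float64(0.1), 'joint_pos': array([-1.284,  0.265,  1.605,  0.   ,  1.274, -0.037]), 'joint_velocities': array([-0.   , -0.003, -0.004, -0.001, -0.001, -0.001]), 'joint_torque': array([ 1.0000e-03, -5.0362e+01, -3.5807e+01,  7.3000e-02,  2.3000e-02,
       -0.0000e+00]), 'tcp_pos': array([ 0.215, -0.639,  0.238]), 'tcp_rot': array([-3.14 , -0.   ,  0.324]), 'ft_force': array([ 0.145, -0.55 ,  0.41 ]), 'torque': array([0.018, 0.004, 0.025]), 'grasp_force': np.float64(0.0), 'finger_gap': np.float64(0.088)}
```

View pics/s0.png

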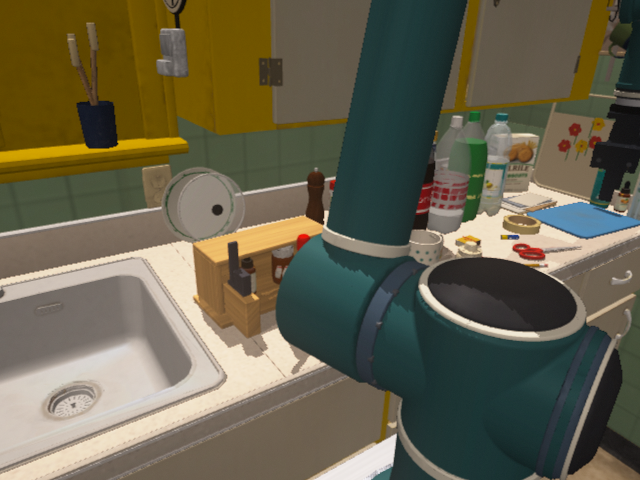

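View pics/t0.png

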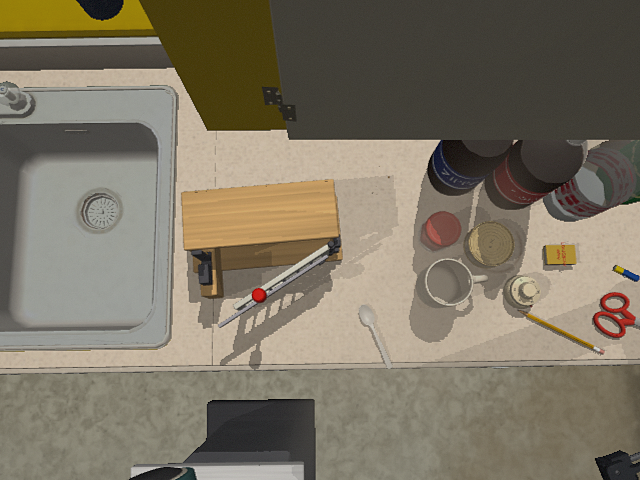

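The top view shows the roof corners near (183,193), (335,181), (340,239) and (183,250). The red knob is at (259,295), the gate runs from (335,243) to (220,325), and the catch is near (205,270). I'll measure these in an enlarged crop.

```bash
python3 - <<'E'
from h import *
c=dict(np.load('pics/t0.npz'))
cv2.imwrite('pics/t0c.png',cv2.resize(c['image'][170:340,170:370],None,fx=4,fy=3.5,interpolation=cv2.INTER_CUBIC)[:,:,::-1])
P=lambda u,v:print((u,v),np.round(pt(c,u,v),4))
for u,v in [(187,197),(332,184),(337,234),(187,246),(259,295),(258,294),(205,256),(205,275),(222,324),(240,310),(300,268)]:P(u,v)
im=c['image'].astype(int); m=(im[...,0]>150)&(im[...,1]<60)&(im[...,2]<60); m[:260]=0;m[330:]=0;m[:,:230]=0;m[:,290:]=0
q=np.array([pt(c,u,v) for v,u in np.argwhere(m)]); print(len(q),q.mean(0),q.min(0),q.max(0))
# roof plane pixels
h=np.array([[*pt(c,u,v)] for v in range(170,265) for u in range(175,350)]); r=h[(h[:,2]>.122)&(h[:,2]<.135)]
print(len(r),cv2.minAreaRect(r[:,:2].astype(np.float32)))
# roof hull
r2=r[:,:2].astype(np.float32);print(cv2.boxPoints(cv2.minAreaRect(r2)))
k=h[h[:,2]>.14];print(k.shape,np.round(k[::max(1,len(k)//15)],3))
E
```

```text
(187, 197) [0.6244 0.036  0.1283]
(332, 184) [ 0.6439 -0.2184  0.128 ]
(337, 234) [ 0.5544 -0.2252  0.1281]
(187, 246) [0.5375 0.0341 0.1274]
(259, 295) [ 0.4475 -0.0957  0.1801]
(258, 294) [ 0.4491 -0.0941  0.1805]
(205, 256) [0.5184 0.001  0.1359]
(205, 275) [0.4875 0.0034 0.1211]
(222, 324) [ 0.4038 -0.0253  0.1108]
(240, 310) [ 0.4291 -0.0502  0.0683]
(300, 268) [ 0.499  -0.16    0.1058]
114 [ 0.44909442 -0.09420463  0.18138982] [ 0.43934411 -0.10384011  0.17739063] [ 0.4588382  -0.08411988  0.18515194]
9098 ((0.585248589515686, -0.09057903289794922), (0.12123314291238785, 0.2705303728580475), 4.462008953094482)
[[ 0.51429236  0.03956034]
 [ 0.5353391  -0.2301501 ]
 [ 0.6562048  -0.22071841]
 [ 0.63515806  0.04899204]]
(139, 3) [[ 0.384 -0.184  1.057]
 [ 0.384 -0.184  1.057]
 [ 0.384 -0.184  1.057]
 [ 0.384 -0.184  1.057]
 [ 0.384 -0.184  1.057]
 [ 0.384 -0.184  1.057]
 [ 0.524  0.007  0.165]
 [ 0.523  0.009  0.162]
 [ 0.521  0.014  0.164]
 [ 0.522  0.     0.157]
 [ 0.52   0.007  0.164]
 [ 0.518  0.015  0.165]
 [ 0.384 -0.184  1.057]
 [ 0.517  0.007  0.158]
 [ 0.517  0.014  0.146]
 [ 0.384 -0.184  1.057]]
```

View pics/t0c.png

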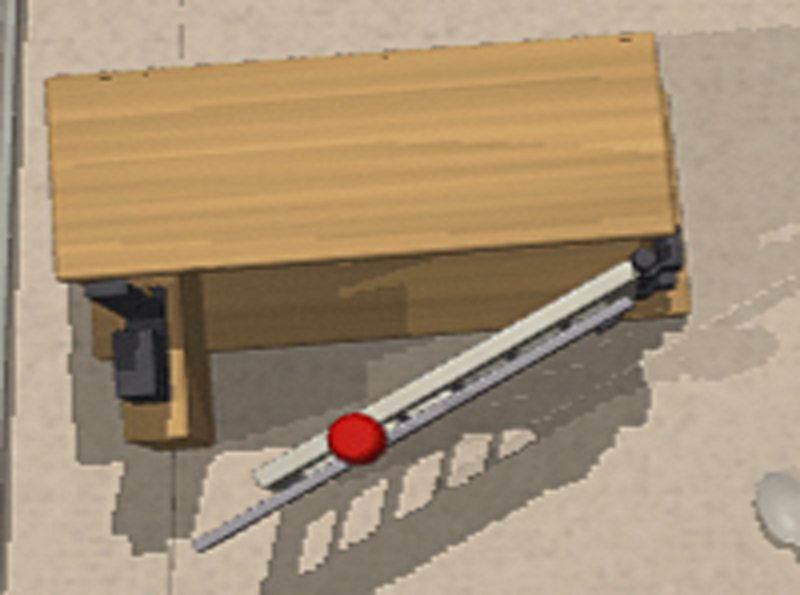

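The crop shows the hinge pin at crop (645,262), the plate top near (120,292), the tooth top near (140,362), the bar tip at (200,545) and the knob at (357,438). I'll fit the frames from these.

```bash
python3 - <<'E'
from h import *
c=dict(np.load('pics/t0.npz'))
f=lambda a,b:(int(round(a/4+170)),int(round(b/3.5+170)))
for n,a,b in [('hinge',645,262),('hinge',642,258),('plate',100,290),('plate',120,294),('plate',140,300),('tooth',140,362),('tooth',125,340),('tooth',155,340),('toothF',145,392),('bartip',200,545),('bar',620,308),('bar',500,373),('bar',300,492),('gate',300,460),('gate',500,345),('gate',600,285)]:
    print(n,f(a,b),np.round(pt(c,*f(a,b)),4))
V=np.array([[(*pt(c,u,v),) for u in range(175,350)] for v in range(172,335)]).reshape(-1,3)
def reg(n,m):
    q=V[m]; print(n,len(q),np.round(q.mean(0),4),np.round(np.percentile(q,5,0),4),np.round(np.percentile(q,95,0),4))
x,y,z=V.T
reg('plate',(z>.160)&(z<.17)&(y>-.03)&(y<.05)); reg('tooth',(z>.113)&(z<.122)&(y>-.03)&(y<.03)&(x<.512)&(x>.45))
r=V[(z>.124)&(z<.132)&(x>.535)]
# edges of roof: back & front per y bin
B=[];F=[]
for b in np.arange(-.21,.03,.01):
    s=V[(z>.124)&(z<.132)&(abs(y-b)<.005)&(x>.5)]; B.append((b,s[:,0].max()));F.append((b,s[:,0].min()))
for n,E in(('back',B),('front',F)):
    E=np.array(E); print(n,np.polyfit(E[:,0],E[:,1],1), np.round(E[::6,1],3))
s=V[(z>.124)&(z<.132)&(x>.56)&(x<.62)]; print('y',s[:,1].min(),s[:,1].max(), np.median(s[:,0]))
E
```

```text
hinge (331, 245) [ 0.536  -0.2145  0.1242]
hinge (330, 244) [ 0.5377 -0.2128  0.1245]
plate (195, 253) [0.5196 0.0121 0.1637]
plate (200, 254) [0.5179 0.0039 0.163 ]
plate (205, 256) [0.5184 0.001  0.1359]
tooth (205, 273) [0.492  0.0053 0.112 ]
tooth (201, 267) [0.5019 0.0112 0.1178]
tooth (209, 267) [ 0.5028 -0.0009  0.1089]
toothF (206, 282) [0.4761 0.0029 0.1139]
bartip (220, 326) [ 0.4004 -0.022   0.1115]
bar (325, 258) [ 0.5154 -0.204   0.11  ]
bar (295, 277) [ 0.4827 -0.1513  0.1117]
bar (245, 311) [ 0.4253 -0.0646  0.1105]
gate (245, 301) [ 0.4422 -0.0651  0.1152]
gate (295, 269) [ 0.4964 -0.1515  0.1137]
gate (320, 251) [ 0.5272 -0.1954  0.1145]
plate 53 [0.5207 0.0089 0.1641] [0.5172 0.0012 0.1612] [0.5244 0.0168 0.1669]
tooth 202 [0.4908 0.0072 0.1166] [ 0.4759 -0.0007  0.114 ] [0.5058 0.015  0.1195]
back [-0.07415973  0.63773737] [0.653 0.65  0.645 0.64 ]
front [-0.08549811  0.5300639 ] [0.534 0.544 0.539 0.536]
y -0.2273253769508365 0.04518189470885452 0.5897597578200697
```

The rows are not in the units I measure in: shifts go in shares of 50 mm and turns go in shares of pi rad. I convert before sending: -0.0341 m is -0.682, 0.0304 m is 0.608.

```bash
echo '{"moves": [[0.088,0.608,-0.682,0,0,0,0],[0.088,0.608,-0.682,0,0,0,0],[0.088,0.608,-0.682,0,0,0,0],[0.088,0.608,-0.682,0,0,0,0],[0.088,0.608,-0.682,0,0,0,0]]}' | python3 -m crank 15
echo '{"moves": [[0.088,0.608,-0.682,0,0,0,0],[0.088,0.608,-0.682,0,0,0,0],[0.088,0.608,-0.682,0,0,0,0],[0.088,0.608,-0.682,0,0,0,0],[0.088,0.608,-0.682,0,0,0,0]]}' | python3 -m crank
echo '{"moves": [[0.088,0.608,-0.682,0,0,0,0],[0.088,0.608,-0.682,0,0,0,0],[0.088,0.608,-0.682,0,0,0,0],[0.088,0,0,0,0,0,-0.0477],[0.088,0,0,0,0,0,-0.0477]]}' | python3 -m crank
echo '{"moves": [[0.088,0,0,0,0,0,-0.0477],[0.088,0,0,0,0,0,-0.0477],[0.088,0,0,0,0,0,-0.0477],[0.088,0,0,0,0,0,-0.0477],[0.088,0,0,0,0,0,-0.0477]]}' | python3 -m crank
echo '{"moves": [[0.088,0,0,0,0,0,-0.0477],[0.088,0,0,0,0,0,-0.0477],[0.088,0,0,0,0,0,-0.0477],[0.088,0,0,0,0,0,-0.0477],[0.088,0,0,0,0,0,-0.0477]]}' | python3 -m crank
echo '{"moves": [[0.088,0,0,0,0,0,0]]}' | python3 -m crank
python3 - <<'E'
from h import *
snap('wrist','w1'); print(arm.state()['joint_pos'])
E
```

```text
time: 0.6
tcp_pos: [0.3048, -0.4279, 0.2381]
tcp_rot: [-3.141, 0.0, 0.323]
ft_force: [-0.0, 0.4, 0.9]
finger_gap: 0.0885
grasp_force: 0.0
time: 1.1
tcp_pos: [0.3945, -0.218, 0.2384]
tcp_rot: [-3.141, -0.0, 0.323]
ft_force: [0.9, -0.1, 0.5]
finger_gap: 0.0883
grasp_force: 0.0
time: 1.6
tcp_pos: [0.4485, -0.092, 0.2383]
tcp_rot: [-3.141, 0.001, 0.634]
ft_force: [-0.7, -0.2, -0.9]
finger_gap: 0.0881
grasp_force: 0.0
time: 2.1
tcp_pos: [0.448, -0.0938, 0.2382]
tcp_rot: [-3.141, -0.0, 1.38]
ft_force: [0.2, 0.7, 0.1]
finger_gap: 0.0879
grasp_force: 0.0
time: 2.6
tcp_pos: [0.448, -0.0938, 0.2382]
tcp_rot: [-3.141, -0.001, 2.13]
ft_force: [0.7, -0.7, 1.0]
finger_gap: 0.0883
grasp_force: 0.0
time: 2.7
tcp_pos: [0.448, -0.0938, 0.2383]
tcp_rot: [-3.141, -0.001, 2.124]
ft_force: [-0.1, -0.7, 0.3]
finger_gap: 0.088
grasp_force: 0.0
[-2.60858123e-01 -1.56547176e-01  2.04643151e+00  3.20017823e-05
  1.25245290e+00 -8.10675272e-01]
```

View pics/w1.png

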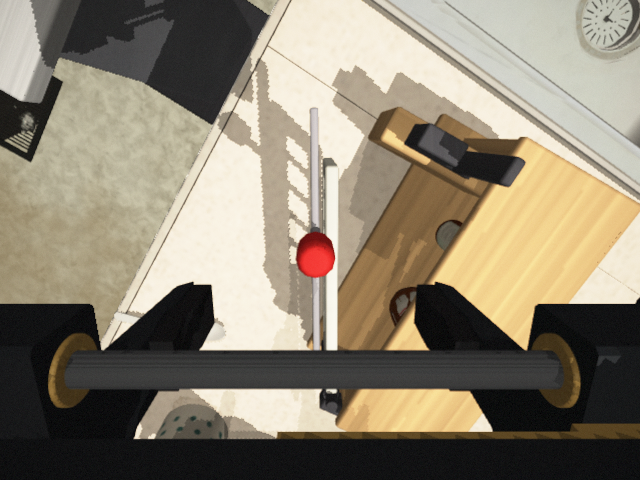

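The wrist view shows the knob at (316,255), centred between the fingers, and the gate and bar running parallel to tool x. I'll use this to refine the knob's centre.

```bash
python3 - <<'E'
from h import *
c=dict(np.load('pics/w1.npz')); im=c['image'].astype(int)
m=(im[...,0]>120)&(im[...,1]<70)&(im[...,2]<70); m[:220]=0;m[290:]=0;m[:,:290]=0;m[:,345:]=0
q=np.array([pt(c,u,v) for v,u in np.argwhere(m)]); t=q[q[:,2]>.178]
print(len(q),len(t),t.mean(0),q.max(0),q.min(0))
for u,v in[(329,200),(330,300),(333,392),(314,150),(330,403)]:print(np.round(pt(c,u,v),4))
yy=[(x:=q[abs(q[:,2]-.17)<.008]).mean(0)];print(yy)
E
```

```text
1079 971 [ 0.44801652 -0.09228686  0.18123435] [ 0.45938721 -0.03229886  0.38395785] [ 0.41054802 -0.10356299  0.15632322]
[ 0.4447 -0.0668  0.1138]
[ 0.4883 -0.1343  0.1151]
[ 0.5369 -0.2061  0.1153]
[ 0.4164 -0.0421  0.1098]
[ 0.5364 -0.2108  0.1244]
[array([ 0.44872745, -0.08468595,  0.17628611])]
```

To row units: 0.03 m is 0.6, 0.029 m is 0.58.

```bash
echo '{"moves": [[0.05,0,0,0.6,0,0,0],[0.05,0,0,0.6,0,0,0],[0.05,0,0,0.58,0,0,0],[0.03,0,0,0,0,0,0],[0.02,0,0,0,0,0,0]]}' | python3 -m crank 20
echo '{"moves": [[0.015,0,0,0,0,0,0],[0.015,0,0,0,0,0,0],[0.015,0,0,0,0,0,0],[0.015,0,0,0,0,0,0]]}' | python3 -m crank
```

```text
time: 3.25
tcp_pos: [0.448, -0.0938, 0.1496]
tcp_rot: [-3.141, -0.001, 2.122]
ft_force: [-0.3, 0.4, 0.4]
finger_gap: 0.0498
grasp_force: 0.0
time: 3.65
tcp_pos: [0.4493, -0.0942, 0.151]
tcp_rot: [3.14, 0.002, 2.124]
ft_force: [-0.0, 0.5, 3.7]
finger_gap: 0.0224
grasp_force: 20.0
```

To row units: -0.0059 m is -0.118, -0.0025 m is -0.05, 0.05 rad / 3.1416 = 0.0159.

```bash
echo '{"moves": [[0.015,-0.05,0,-0.118,0,0.0159,0],[0.015,-0.05,0,-0.118,0,0.0159,0],[0.015,-0.05,0,-0.118,0,0.0159,0],[0.015,-0.05,0,-0.118,0,0.0159,0],[0.015,0,0,0,0,0,0]]}' | python3 -m crank
python3 - <<'E'
from h import *
snap('top','t2')
c=snap('wrist','w2')
cv2.imwrite('pics/w2c.png',c['image'][80:440,150:560][:,:,::-1])
E
```

```text
time: 4.15
tcp_pos: [0.4549, -0.1039, 0.1732]
tcp_rot: [3.141, -0.203, 2.122]
ft_force: [-2.2, 4.4, 2.7]
finger_gap: 0.0227
grasp_force: 20.0
```

View pics/w2c.png

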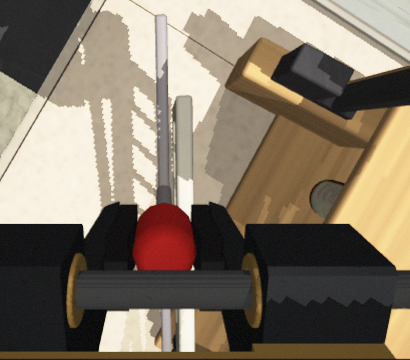

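The knob is held at crop (165,240) and the bar is raised, with its tip at crop (160,20). Next I swing the gate, first quickly and then slowly.

To row units: 0.0139 m is 0.278, 0.0001 m is 0.002, 0.098 rad / 3.1416 = 0.0312.

```bash
echo '{"moves": [[0.015,0.03,0.278,0.002,-0.0063,0,0.0312],[0.015,0.01,0.278,0.002,-0.0063,0,0.0312],[0.015,0.01,0.278,0.002,-0.0063,0,0.0312],[0.015,0,0,0,0,0,0]]}' | python3 -m crank
python3 -c "
from h import *
c=snap('wrist','w3')"
```

```text
time: 4.65
tcp_pos: [0.4914, -0.0831, 0.1725]
tcp_rot: [3.14, -0.198, 1.825]
ft_force: [0.5, 0.1, -0.1]
finger_gap: 0.0233
grasp_force: 20.0
```

View pics/w3.png

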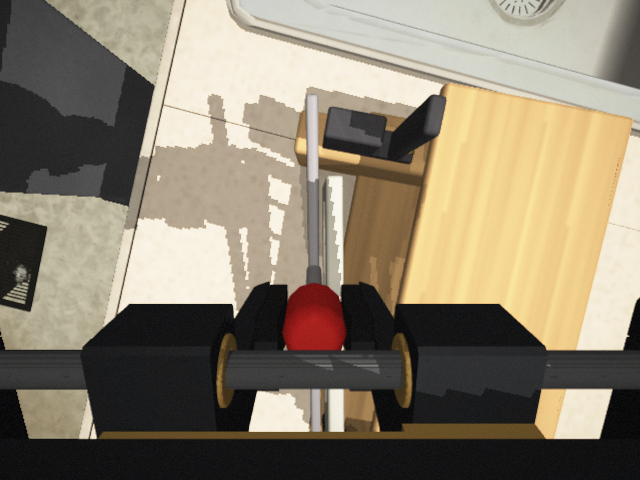

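The bar tip at (312,100) is just in front of the tooth at (355,125), and the back plate is at (420,125). I'll move closer and then feel for the plate.

To row units: 0.0097 m is 0.194, 0.0006 m is 0.012, 0.0686 rad / 3.1416 = 0.0218.

```bash
echo '{"moves": [[0.015,0.012,0.194,0.002,-0.0044,0,0.0218],[0.015,0.012,0.194,0.002,-0.0044,0,0.0218],[0.015,0,0,0,0,0,0]]}' | python3 -m crank
echo '{"moves": [[0.015,0.002,0.028,0,-0.0006,0,0.0031],[0.015,0.002,0.028,0,-0.0006,0,0.0031],[0.015,0,0,0,0,0,0]]}' | python3 -m crank
```

```text
time: 5.0
tcp_pos: [0.5094, -0.078, 0.1727]
tcp_rot: [3.141, -0.199, 1.686]
ft_force: [0.5, 2.1, -0.9]
finger_gap: 0.0227
grasp_force: 20.0
time: 5.3
tcp_pos: [0.5119, -0.0775, 0.1728]
tcp_rot: [-3.142, -0.2, 1.665]
ft_force: [-0.4, 2.1, 1.1]
finger_gap: 0.0231
grasp_force: 20.0
```

To row units: 0.0014 m is 0.028, 0.0001 m is 0.002, 0.0098 rad / 3.1416 = 0.0031.

```bash
echo '{"moves": [[0.015,0.002,0.028,0,-0.0006,0,0.0031],[0.015,0.002,0.028,0,-0.0006,0,0.0031],[0.015,0,0,0,0,0,0]]}' | python3 -m crank
echo '{"moves": [[0.015,0,0.014,0,-0.0003,0,0.0016],[0.015,0,0,0,0,0,0]]}' | python3 -m crank
```

```text
time: 5.6
tcp_pos: [0.5151, -0.077, 0.1729]
tcp_rot: [3.141, -0.2, 1.644]
ft_force: [1.2, 2.9, 0.9]
finger_gap: 0.0228
grasp_force: 20.0
time: 5.8
tcp_pos: [0.5157, -0.0769, 0.1729]
tcp_rot: [3.141, -0.201, 1.639]
ft_force: [0.2, 3.9, 1.4]
finger_gap: 0.0229
grasp_force: 20.0
```

To row units: 0.0008 m is 0.016, 0.0007 m is 0.014, -0.001 rad / 3.1416 = -0.0003.

```bash
echo '{"moves": [[0.015,0.016,0.014,0,-0.0003,0,0.0016],[0.015,0,0,0,0,0,0]]}' | python3 -m crank
echo '{"moves": [[0.015,0,0.014,0,-0.0003,0,0.0016],[0.015,0,0,0,0,0,0]]}' | python3 -m crank
```

```text
time: 6.0
tcp_pos: [0.5164, -0.0767, 0.1728]
tcp_rot: [3.141, -0.199, 1.634]
ft_force: [-0.0, 1.3, -0.6]
finger_gap: 0.0227
grasp_force: 20.0
time: 6.2
tcp_pos: [0.517, -0.0765, 0.1728]
tcp_rot: [3.141, -0.199, 1.629]
ft_force: [-0.2, 0.6, -1.9]
finger_gap: 0.0233
grasp_force: 20.0
```

To row units: 0.0007 m is 0.014, 0.0049 rad / 3.1416 = 0.0016.

```bash
echo '{"moves": [[0.015,0,0.014,0,-0.0003,0,0.0016],[0.015,0,0,0,0,0,0]]}' | python3 -m crank
echo '{"moves": [[0.015,0,0.014,0,-0.0003,0,0.0016],[0.015,0,0,0,0,0,0]]}' | python3 -m crank
python3 -c "
from h import *
s=arm.state();print(s['ft_force'],s['torque'])
c=snap('wrist','w4')
cv2.imwrite('pics/w4c.png',cv2.resize(c['image'][60:360,260:500],None,fx=2.5,fy=2)[:,:,::-1])"
```

```text
time: 6.4
tcp_pos: [0.5177, -0.0764, 0.1728]
tcp_rot: [3.141, -0.2, 1.624]
ft_force: [-0.3, 0.2, -0.4]
finger_gap: 0.0226
grasp_force: 20.0
time: 6.6
tcp_pos: [0.5185, -0.0763, 0.1729]
tcp_rot: [3.141, -0.2, 1.619]
ft_force: [1.1, -0.6, -0.7]
finger_gap: 0.023
grasp_force: 20.0
[ 1.07034069 -0.64300423 -0.66720884] [-0.1528693  -0.20047169 -0.0101398 ]
```

View pics/w4c.png

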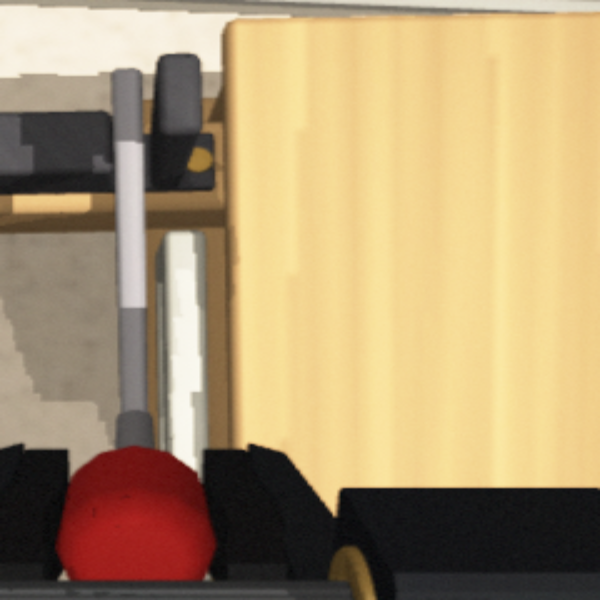

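The bar at crop (128,120) is above the slot, with a gap of about 2–3 mm to the back plate at (180,95). There's no contact yet.

To row units: 0.0007 m is 0.014, -0.0003 m is -0.006, 0.0049 rad / 3.1416 = 0.0016.

```bash
echo '{"moves": [[0.015,-0.006,0.014,0,-0.0003,0,0.0016],[0.015,0,0,0,0,0,0]]}' | python3 -m crank
echo '{"moves": [[0.015,-0.004,0.014,0,-0.0003,0,0.0016],[0.015,0,0,0,0,0,0]]}' | python3 -m crank
```

```text
time: 6.85
tcp_pos: [0.5192, -0.0763, 0.173]
tcp_rot: [3.141, -0.2, 1.614]
ft_force: [1.3, 1.5, -0.2]
finger_gap: 0.0227
grasp_force: 20.0
time: 7.05
tcp_pos: [0.5198, -0.0763, 0.173]
tcp_rot: [3.141, -0.201, 1.609]
ft_force: [-0.3, 3.0, 0.5]
finger_gap: 0.0228
grasp_force: 20.0
```

To row units: 0.0007 m is 0.014, 0.0002 m is 0.004, 0.0049 rad / 3.1416 = 0.0016.

```bash
echo '{"moves": [[0.015,0.004,0.014,0,-0.0003,0,0.0016],[0.015,0,0,0,0,0,0]]}' | python3 -m crank
echo '{"moves": [[0.015,0,0.012,0,-0.0003,0,0.0013],[0.015,0,0,0,0,0,0]]}' | python3 -m crank
```

```text
time: 7.25
tcp_pos: [0.5199, -0.0762, 0.1729]
tcp_rot: [-3.14, -0.2, 1.604]
ft_force: [-2.5, 1.5, 2.2]
finger_gap: 0.023
grasp_force: 20.0
time: 7.45
tcp_pos: [0.5199, -0.0762, 0.1728]
tcp_rot: [-3.139, -0.201, 1.6]
ft_force: [-4.8, 1.1, 4.1]
finger_gap: 0.023
grasp_force: 20.0
```

Contact: the tip has stopped with about 3 N on the plate. I'll back off by about 1 mm at the knob and check.

To row units: -0.0011 m is -0.022, -0.0074 rad / 3.1416 = -0.0024.

```bash
echo '{"moves": [[0.015,0,-0.022,0,0.0005,0,-0.0024],[0.015,0,-0.022,0,0.0005,0,-0.0024],[0.015,0,0,0,0,0,0]]}' | python3 -m crank
python3 -c "
from h import *
c=snap('wrist','w5')
cv2.imwrite('pics/w5c.png',cv2.resize(c['image'][60:360,260:500],None,fx=2.5,fy=2)[:,:,::-1])"
```

```text
time: 7.75
tcp_pos: [0.5194, -0.0764, 0.1731]
tcp_rot: [3.14, -0.2, 1.615]
ft_force: [0.7, 3.2, 1.1]
finger_gap: 0.0228
grasp_force: 20.0
```

View pics/w5c.png

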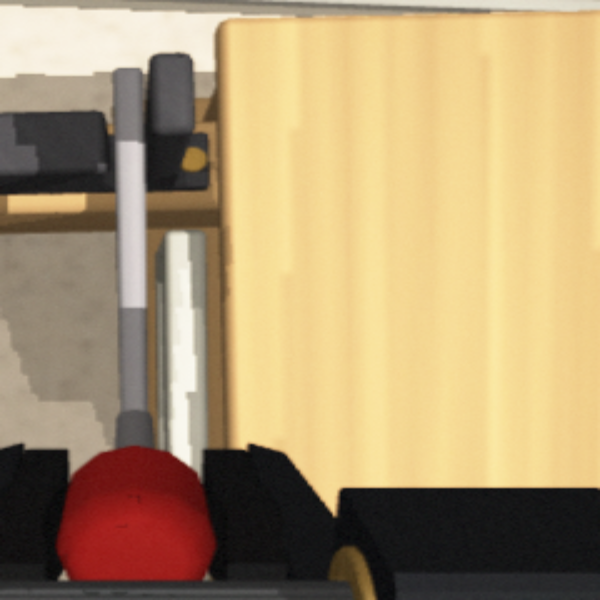

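The bar is now a hair off the plate, over the slot. I'll take a small extra back-off and start lowering.

To row units: 0.0006 m is 0.012, -0.0005 m is -0.01, -0.003 rad / 3.1416 = -0.001.

```bash
echo '{"moves": [[0.015,0.012,-0.01,0,0.0002,0,-0.001],[0.015,0,0,0,0,0,0]]}' | python3 -m crank
echo '{"moves": [[0.015,0.05,0,0.118,0,-0.0159,0],[0.015,0.05,0,0.118,0,-0.0159,0],[0.015,0,0,0,0,0,0]]}' | python3 -m crank
```

```text
time: 8.0
tcp_pos: [0.5186, -0.0763, 0.1729]
tcp_rot: [3.141, -0.199, 1.618]
ft_force: [0.7, 0.6, -0.2]
finger_gap: 0.0227
grasp_force: 20.0
time: 8.3
tcp_pos: [0.5176, -0.0696, 0.1611]
tcp_rot: [-3.141, -0.096, 1.62]
ft_force: [1.4, -5.9, -4.6]
finger_gap: 0.0229
grasp_force: 20.0
```

To row units: -0.0012 m is -0.024, 0.0005 m is 0.01.

```bash
echo '{"moves": [[0.015,-0.024,0.01,0,0,0,0],[0.015,0,0,0,0,0,0]]}' | python3 -m crank
echo '{"moves": [[0.015,0.042,0,0.118,0,-0.0159,0],[0.015,0,0,0,0,0,0]]}' | python3 -m crank
```

```text
time: 8.5
tcp_pos: [0.5185, -0.0702, 0.1621]
tcp_rot: [-3.141, -0.101, 1.618]
ft_force: [-1.2, 0.2, -0.5]
finger_gap: 0.0228
grasp_force: 20.0
time: 8.7
tcp_pos: [0.5182, -0.0673, 0.156]
tcp_rot: [-3.141, -0.049, 1.619]
ft_force: [0.9, -2.3, -2.3]
finger_gap: 0.0228
grasp_force: 20.0
```

To row units: 0.005 m is 0.1, 0.0017 m is 0.034, -0.045 rad / 3.1416 = -0.0143.

```bash
echo '{"moves": [[0.015,0.034,0,0.1,0,-0.0143,0],[0.015,0,0,0,0,0,0]]}' | python3 -m crank
python3 -c "
from h import *
c=snap('wrist','w6')
cv2.imwrite('pics/w6c.png',cv2.resize(c['image'][60:360,260:500],None,fx=2.5,fy=2)[:,:,::-1])"
```

```text
time: 8.9
tcp_pos: [0.5181, -0.0654, 0.1513]
tcp_rot: [-3.141, -0.005, 1.619]
ft_force: [-0.3, -2.3, -2.9]
finger_gap: 0.0226
grasp_force: 20.0
```

View pics/w6c.png

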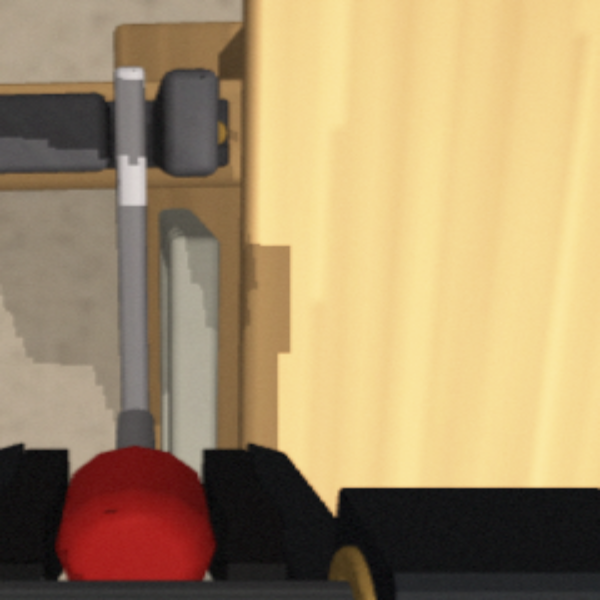

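The bar at crop (130,120) sits between the tooth and the plate. I'll release it and retreat upward.

To row units: -0.04 m is -0.8, -0.03 m is -0.6.

```bash
echo '{"moves": [[0.03,0,0,0,0,0,0],[0.05,0,0,0,0,0,0],[0.06,0,0,0,0,0,0],[0.06,0,0,0,0,0,0],[0.06,0,0,0,0,0,0]]}' | python3 -m crank
echo '{"moves": [[0.06,0,0,-0.6,0,0,0],[0.06,0,0,-0.8,0,0,0],[0.06,0,0,-0.6,0,0,0],[0.06,0,0,0,0,0,0]]}' | python3 -m crank
python3 -c "
from h import *
c=snap('wrist','w7');snap('top','t7');im=c['image'].astype(int)
m=(im[...,0]>120)&(im[...,1]<70)&(im[...,2]<70)
q=np.array([pt(c,u,v) for v,u in np.argwhere(m)]);q=q[(q[:,2]>.14)&(q[:,2]<.2)&(abs(q[:,1]+.065)<.04)]
print(len(q),np.median(q,0),q.max(0))
"
```

```text
time: 9.45
tcp_pos: [0.5185, -0.0655, 0.1517]
tcp_rot: [3.141, -0.005, 1.618]
ft_force: [0.3, -0.7, -0.5]
finger_gap: 0.0589
grasp_force: 0.0
time: 9.85
tcp_pos: [0.5216, -0.0664, 0.2573]
tcp_rot: [3.132, -0.003, 1.618]
ft_force: [0.4, 0.4, 0.8]
finger_gap: 0.0598
grasp_force: 0.0
951 [ 0.51842398 -0.06205562  0.18116249] [ 0.52946603 -0.05272898  0.18358787]
```

View pics/w7.png

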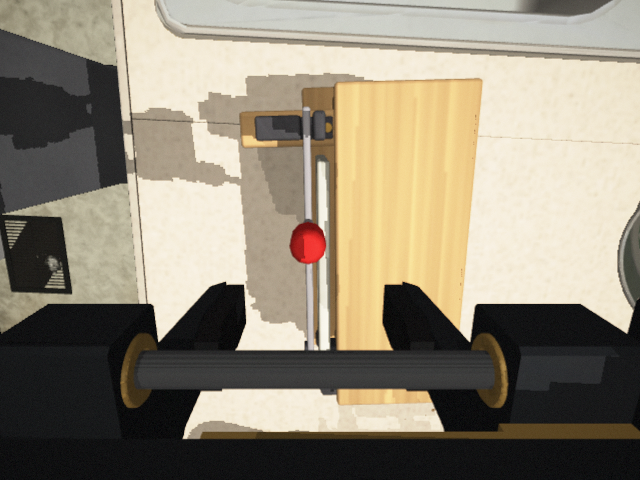

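The bar lies in the slot at (306,125). The knob top reads 0.181 m, the same as when the bar was hanging at rest, so the bar is fully down. The gripper is clear.

```bash
python3 -c "
from station import arm
print(arm.hand_in())"
```

```text
the job is handed in; nothing more can be done
None
```

The gate is shut and latched, with the bar fully down in the catch's slot; I pressed the back plate with only about 3 N, didn't touch the bottles, mug or jar, and handed the job in at about 10 s.

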